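# Unstack the offcuts into their sorting cradles

## Robot

A 6-joint arm with a two-finger parallel gripper is mounted at the origin on a cart in front of the work surface, level with it; the furniture and walls round the work are solid. World frame = base frame: x ahead of the robot, y to its left, z up, the work surface at z = 0. Lengths are in m, angles in degrees, forces in N, time in s.
With the tool pointing down it reaches from about 0.375 to 0.9 m from the base axis. Payload 3.1 kg.
Tool frame: the origin (TCP) lies midway between the tips of the shut fingers; the grasp point (between the pads) lies 19 mm behind it; z points along the fingers, y is the line along which they close (so a half turn about z gives the same grasp; the last joint's range is limited). The gripper opens to 87 mm and grips with 3 to 60 N. Pads are 19 mm wide; open, the fingers measure 117 mm over their backs; the gripper's body (75 mm by 190 mm) begins 51 mm behind the grasp point.
Start: joints at [61.679, 30.224, 82.088, -0, 67.689, -10.227], TCP at [0.194, 0.594, 0.223] pointing down, gripper open.
Joint ranges: [-176.69, 176.69], [-43.24, 126.21], [12.49, 139.97], [-82, 262], [0, 151.66], [-163.58, 163.58]. Speed limits (degrees/s): [159.86, 159.86, 180, 180, 180, 180].

## Interface

Orientations are given as a 3x3 rotation matrix whose columns are the frame's x, y, z axes.
In Python, from rig import read_state, optics, bot gives the robot as it stands. The module is installed in compiled form; this text tells all that it offers.
- The arm moves only by the tool send_rows, never from a script. Its argument "commands" is a list of rows, each a list of 7 numbers: the turn, a rotation vector about the tool's x, y, z in units of 5 degrees (1.0 is 5 degrees), then the shift along the tool's x, y, z in units of 30 mm (1.0 is 30 mm), then the opening, from 0 (shut) to 1 (fully open). In form: [[rx, ry, rz, tx, ty, tz, gripper], ...]. A call has 1 to 20 rows; each row is the pose to reach, as a shift and turn from the pose commanded when the call began, along the tool's axes at that moment; what a row does not reach only later rows make up. A row lasts 1/12 s, in which the tool goes at most 41.7 mm and 7.16 degrees, less where a joint would pass 70% of its speed; a pose out of reach is approached as far as the arm can. A call with a gripper value outside its range is refused whole. The fingers move at their own pace and stop on an object; the grip force is fixed at half the most. Time passes only in rows, so rows that repeat a pose let the fingers close. It gives the time, the measured TCP pose, the force, the opening and the grip force at its end, in the units of the state.
- read_state(): the state, without advancing time (a new reading comes with each control period).
- optics.capture(name): name is "scene" or "side" or "wrist"; returns a dict with "image" (400x640x3 uint8, blue, green, red), "intrinsics" (3x3 intrinsics, pixels), "extrinsics" (4x4, takes a point from world to camera coordinates); the wrist camera has in their place "T_tool_cam" (4x4, takes a point from camera to tool coordinates, whose origin is the TCP and whose axes are the flange's). Camera axes: x right, y down, z forward; pixel columns grow to the right and rows downward; lengths in m; the calibration is good to about 2 mm. A picture is of the moment at which its call begins: read the wrist's pose just before it. There is no depth.
- bot.hand_in(): hands the job in; it is judged then, once.
The state is a dict: "time_s": time; "joint_positions": joint angles; "qvel": joint speeds; "tau": joint torques, N m; "position": TCP position; "tcp_rot": TCP orientation; "force": force on the tool from outside, world axes, zero at the start; "moment": the same for the moment, N m; "opening": opening from 0.0 (shut) to 1.0 (fully open); "grasp_force": force on a finger pad.
Only numpy, scipy, OpenCV 4.12 (cv2) and the standard library are available. Lean on these libraries where they do the work, as an engineer would, in place of code of your own. Each camera call takes 0.05 s, during which the arm holds its last target. There are 200 camera calls.

## Task

Take the stack of four offcuts apart from the top down, one piece at a time, and lay each one flat in the sorting cradle that is made for its length: between the two end stops, in line with the cradle and centred across its base. Leave the cork sanding block where it lies.

Things in the scene. Friction and masses are not known exactly. Their poses are not given: they have to be found in the camera images.
- block_75: Small block of plain light brown wood, 75 mm long, 50 wide, 40 high, turned roughly crosswise on the top of the stack; its underside starts 68 mm above the desk. Origin at the centre of its underside, y along the length, x across, z up.
- grey_100: Offcut of weathered grey wood, 100 mm long, 40 wide, 30 high, second from the top; its underside starts 38 mm above the desk. Origin at the centre of its underside, y along the length, x across, z up.
- plywood_120: Offcut of brown plywood with a layered edge, 120 mm long, 60 wide, 18 high, third from the top; its underside starts 20 mm above the desk. Origin at the centre of its underside, y along the length, x across, z up.
- plank_160: Offcut of plain brown wood, 160 mm long, 50 wide, 20 high, at the bottom of the stack on the desk. Origin at the centre of its underside, y along the length, x across, z up.
- sanding_block: Cork sanding block, 112 x 66 x 34 mm, loose on the desk, not part of the job; to be left where it lies. Origin at the centre of its underside, y along its length, z up.
- cradle_75: The shortest of four sorting cradles, for the 75 mm piece, fixed to the desk: plywood base 119 mm long, 80 wide, 8 thick; across each end a dark wooden stop 14 thick, its top 22 above the desk; 91 clear between the stops; long sides open. Origin at the centre of its underside, y along its length, z up; a seated piece has its origin 8 mm above this one.
- cradle_100: The second shortest of four sorting cradles, for the 100 mm piece, fixed to the desk: plywood base 144 mm long, 80 wide, 8 thick; across each end a dark wooden stop 14 thick, its top 22 above the desk; 116 clear between the stops; long sides open. Origin at the centre of its underside, y along its length, z up; a seated piece has its origin 8 mm above this one.
- cradle_120: The second longest of four sorting cradles, for the 120 mm piece, fixed to the desk: plywood base 164 mm long, 80 wide, 8 thick; across each end a dark wooden stop 14 thick, its top 22 above the desk; 136 clear between the stops; long sides open. Origin at the centre of its underside, y along its length, z up; a seated piece has its origin 8 mm above this one.
- cradle_160: The longest of four sorting cradles, for the 160 mm piece, fixed to the desk: plywood base 204 mm long, 80 wide, 8 thick; across each end a dark wooden stop 14 thick, its top 22 above the desk; 176 clear between the stops; long sides open. Origin at the centre of its underside, y along its length, z up; a seated piece has its origin 8 mm above this one.
Not all that is in view belongs to the job. Leave any blue look-alike of the plank_160 alone.

How it is judged:
By the outcome, as a careful person would: the job done as asked, in the order asked, and still so for the second after the job is handed in, with the robot touching nothing.
It also fails if it takes over 128 s, if anything falls off the work surface, if the arm or the gripper's body presses on something with over 40 N, if the wrist force passes 120 N, or if a joint passes its speed limit or range.

## Working session

There is one attempt and no reset: what is moved stays moved. The work goes in short steps, Python scripts to look and compute and a tool call to move; the robot and the scene stay as the last step left them, time stands still between calls to the robot, and variables do not carry over. Pictures are saved under pics/ and viewed, at most 14 in all, crops included, and the job is handed in when it is done.

Besides the shell and the picture viewer there is one more tool, called after "Call:" as name([rows], argument=value, ...), one row to a line, values as JSON. send_rows: Moves the arm, as the interface text tells. Its arguments: {"type":"object","properties":{"commands":{"type":"array","items":{"type":"array","items":{"type":"number"}}}},"required":["commands"]}

```bash
mkdir -p pics; python3 - <<'E'
from rig import read_state, optics
import cv2,numpy as np
s=read_state();print(s)
for n in("scene","side"):
    c=optics.capture(n);cv2.imwrite(f"pics/{n}0.png",c["image"]);print(n,c["intrinsics"].tolist(),np.round(c["extrinsics"],4).tolist())
c=optics.capture("wrist");cv2.imwrite("pics/wrist0.png",c["image"]);print(c["intrinsics"].tolist(),c["T_tool_cam"].tolist())
E
```

```text
{'time_s': 0.0, 'joint_positions': array([ 6.16788176e+01,  3.02787845e+01,  8.21546659e+01,  2.08561366e-04,
        6.76874663e+01, -1.02264561e+01]), 'qvel': array([-0.00041353, -0.02875823,  0.04781517,  0.00186772,  0.07505339,
       -0.0593473 ]), 'tau': array([-9.42417537e-04, -4.40046072e+01, -1.76587415e+01,  6.30983664e-02,
        5.82568045e-02, -1.95998991e-04]), 'position': array([0.19373942, 0.59346987, 0.22158311]), 'tcp_rot': array([[-9.50543704e-01,  3.10589213e-01, -1.00416415e-03],
       [ 3.10590606e-01,  9.50541966e-01, -1.85618630e-03],
       [ 3.77988723e-04, -2.07627015e-03, -9.99997773e-01]]), 'force': array([-0.19760504,  0.54661667, -0.57974231]), 'moment': array([-0.00644032, -0.01969677,  0.01726752]), 'grasp_force': 0.0, 'opening': 1.000505641464334}
scene [[481.71516535157014, 0.0, 314.40235738449815], [0.0, 481.71516535157014, 196.0186739836909], [0.0, 0.0, 1.0]] [[-0.6473, -0.7619, 0.0212, 0.2455], [-0.4522, 0.3616, -0.8153, 0.3711], [0.6136, -0.5374, -0.5786, 1.6508], [0.0, 0.0, 0.0, 1.0]]
side [[372.88968275663365, 0.0, 319.23895095982624], [0.0, 372.88968275663365, 197.1553848645779], [0.0, 0.0, 1.0]] [[0.9409, -0.3386, 0.0101, -0.5571], [-0.1283, -0.3836, -0.9145, 0.0905], [0.3136, 0.8591, -0.4044, 1.2729], [0.0, 0.0, 0.0, 1.0]]
[[303.2888727662801, 0.0, 317.5197382314425], [0.0, 303.2888727662801, 197.79233033388695], [0.0, 0.0, 1.0]] [[0.0004157848088574963, -0.9519281673606275, -0.3063210591983975, 0.08534151689882596], [0.9999996317587921, 0.0006257636290376581, -0.0005872837124322781, 0.0012204077178361583], [0.0007507364857510274, -0.30632070221471475, 0.951928077004461, -0.16131509523187612], [0.0, 0.0, 0.0, 1.0]]
```

View pics/scene0.png

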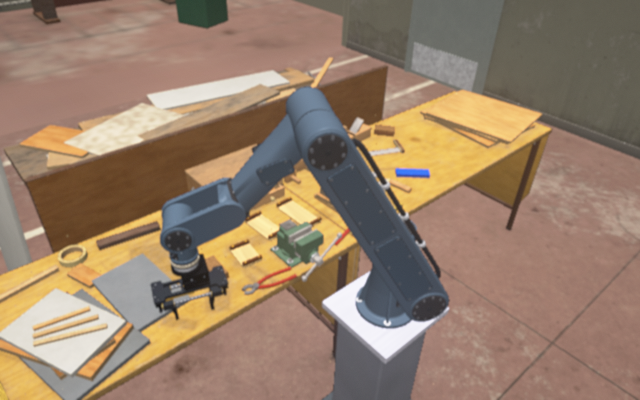

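View pics/side0.png

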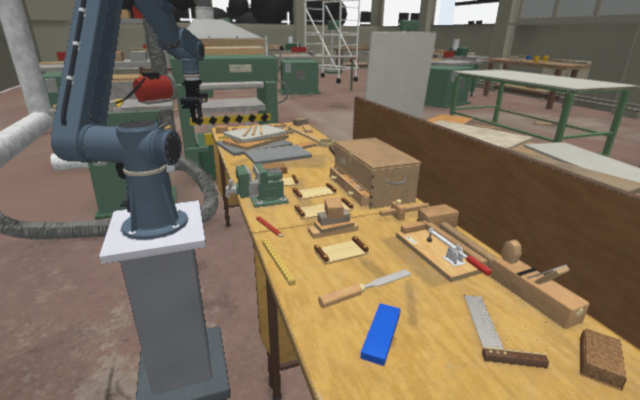

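The scene view is blocked by the arm. The side view shows the stack at about (333,218), cradles near (285,180), (315,190), (322,210) and (342,250), a vise at (263,185), a box at (375,170), and cork at (603,357). I'll take rough positions from it and zoom in.

```bash
cat > h.py <<'E'
import numpy as np,cv2
from rig import read_state,optics
def cap(n,save=None):
    s=read_state();c=optics.capture(n);K=c["intrinsics"]
    if n=="wrist":
        T=np.eye(4);T[:3,:3]=s["tcp_rot"];T[:3,3]=s["position"];Twc=T@c["T_tool_cam"]
    else: Twc=np.linalg.inv(c["extrinsics"])
    if save:
        cv2.imwrite(f"pics/{save}.png",c["image"]);np.savez(f"pics/{save}.npz",K=K,T=Twc)
    return c["image"],K,Twc
def load(name):
    d=np.load(f"pics/{name}.npz");return d["K"],d["T"]
def pz(K,T,uv,z):
    d=T[:3,:3]@np.linalg.inv(K)@np.array([*uv,1.]);o=T[:3,3];return o+d*(z-o[2])/d[2]
def proj(K,T,P):
    P=np.atleast_2d(P);q=(P-T[:3,3])@T[:3,:3]@K.T;return q[:,:2]/q[:,2:]
def tri(obs): # [(K,T,uv),...]
    A=np.zeros((3,3));b=np.zeros(3)
    for K,T,uv in obs:
        d=T[:3,:3]@np.linalg.inv(K)@np.array([*uv,1.]);d/=np.linalg.norm(d);M=np.eye(3)-np.outer(d,d);A+=M;b+=M@T[:3,3]
    return np.linalg.solve(A,b)
E
python3 - <<'E'
from h import *
im,K,T=cap("side","side1")
for uv in[(285,180),(315,190),(322,210),(333,232),(342,250),(265,200),(335,180),(385,205),(430,255),(380,335),(603,375)]:print(uv,pz(K,T,uv,0).round(3))
cv2.imwrite("pics/side1c.png",cv2.resize(im[140:290,210:410],None,fx=4,fy=4,interpolation=cv2.INTER_CUBIC))
im,K,T=cap("wrist","wrist1");print(T[:3,3])
E
```

```text
(285, 180) [0.524 0.26  0.   ]
(315, 190) [0.613 0.109 0.   ]
(322, 210) [ 0.574 -0.08   0.   ]
(333, 232) [ 0.551 -0.248  0.   ]
(342, 250) [ 0.536 -0.361  0.   ]
(265, 200) [0.393 0.075 0.   ]
(335, 180) [0.735 0.19  0.   ]
(385, 205) [ 0.818 -0.116  0.   ]
(430, 255) [ 0.773 -0.471  0.   ]
(380, 335) [ 0.478 -0.708  0.   ]
(603, 375) [ 0.838 -0.944  0.   ]
[0.11321167 0.62154925 0.38327392]
```

View pics/side1c.png

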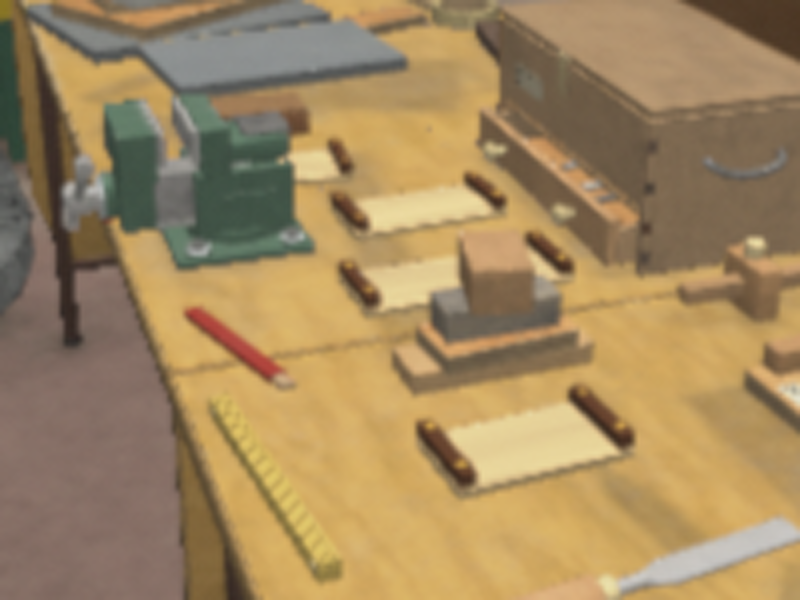

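The crop shows the stack, with plank end at (400,370) and top block at (497,270). There are four cradles, the vise, and a toolbox. Next I'll move up and over for wrist views.

```bash
cat >> h.py <<'E'
def rows(P,yaw=None,s=None):
    """row numbers to bring TCP to P, tool-x heading yaw(deg), pointing down"""
    from scipy.spatial.transform import Rotation as R
    s=s or read_state();M=s["tcp_rot"]
    if yaw is None: yaw=np.degrees(np.arctan2(M[1,0],M[0,0]))
    c,n=np.cos(np.radians(yaw)),np.sin(np.radians(yaw))
    G=np.array([[c,n,0],[n,-c,0],[0,0,-1.]])
    r=np.degrees(R.from_matrix(M.T@G).as_rotvec())/5;t=M.T@(np.array(P)-s["position"])/.03
    return np.r_[r,t].round(2).tolist()
def st():
    s=read_state();M=s["tcp_rot"];print("t",round(s["time_s"],2),"p",s["position"].round(4),"yaw",np.degrees(np.arctan2(M[1,0],M[0,0])).round(2),"F",s["force"].round(1),"op",round(s["opening"]*87,1),"g",round(s["grasp_force"],1),"q",s["joint_positions"].round(0))
E
python3 -c "
from h import *
st();print(rows([.4,.4,.36],162),rows([.42,.15,.36],180),rows([.42,-.2,.36],180))"
```

```text
t 0.25 p [0.1939 0.5938 0.2221] yaw 161.91 F [-0.4 -1.2  0.7] op 87.2 g 0.0 q [ 62.  30.  82.  -0.  68. -10.]
[-0.01, -0.0, -0.02, -8.54, -4.01, -4.6] [-0.01, -0.0, -3.62, -11.76, -11.73, -4.59] [-0.01, -0.0, -3.62, -15.38, -22.82, -4.58]
```

Call:
send_rows([
  [0,0,0,-8.5,-4,-4.6,1],
  [0,0,0,-8.5,-4,-4.6,1],
  [0,0,0,-8.5,-4,-4.6,1],
  [0,0,0,-8.5,-4,-4.6,1],
  [0,0,0,-8.5,-4,-4.6,1],
  [0,0,0,-8.5,-4,-4.6,1],
  [0,0,-3.6,-11.8,-11.7,-4.6,1],
  [0,0,-3.6,-11.8,-11.7,-4.6,1],
  [0,0,-3.6,-11.8,-11.7,-4.6,1],
  [0,0,-3.6,-11.8,-11.7,-4.6,1],
  [0,0,-3.6,-11.8,-11.7,-4.6,1],
  [0,0,-3.6,-11.8,-11.7,-4.6,1],
  [0,0,-3.6,-11.8,-11.7,-4.6,1],
  [0,0,-3.6,-11.8,-11.7,-4.6,1],
  [0,0,-3.6,-11.8,-11.7,-4.6,1],
  [0,0,-3.6,-11.8,-11.7,-4.6,1],
  [0,0,-3.6,-11.8,-11.7,-4.6,1],
  [0,0,-3.6,-11.8,-11.7,-4.6,1],
])

```text
time_s: 1.75
position: [0.421, 0.1517, 0.3603]
tcp_rot: [[-1.0, -0.0, -0.001], [-0.0, 1.0, 0.0], [0.001, 0.0, -1.0]]
force: [-0.3, -1.0, -0.0]
opening: 1.0
grasp_force: 0.0
```

```bash
python3 - <<'E'
from h import *
st();im,K,T=cap("wrist","w1");print(rows([.42,-.2,.36],180))
cv2.imwrite("pics/w1c.png",cv2.resize(im,(800,500),interpolation=cv2.INTER_CUBIC))
E
```

```text
t 1.75 p [0.421  0.1517 0.3603] yaw -179.98 F [-0.3 -1.  -0. ] op 87.0 g 0.0 q [  5.   7.  95.   0.  78. -85.]
[0.0, -0.01, 0.01, 0.04, -11.72, 0.01]
```

View pics/w1c.png

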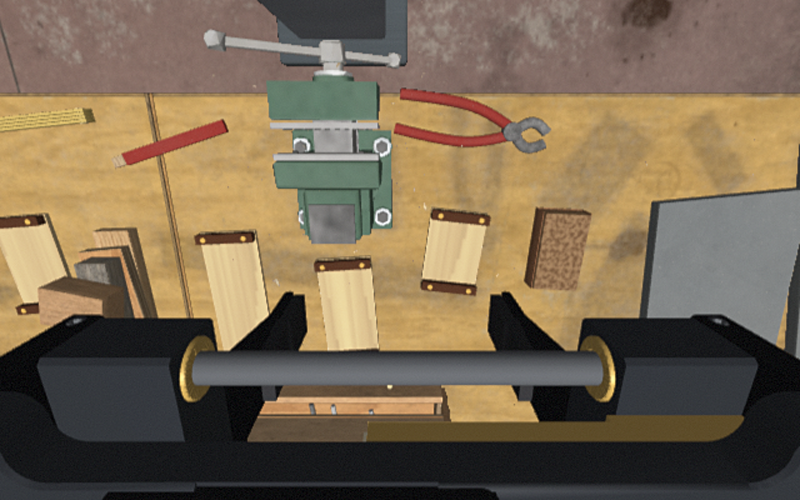

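Wrist view (800-wide): vise at (330,150), sanding block at (560,248), small cradle at (455,250), other cradles at (345,305), (235,290) and (35,265), stack at (95,280). The gripper hides the far ends, so I'll move further out in x.

Call:
send_rows([
  [0,0,0,-5.3,0,0,1],
  [0,0,0,-5.3,0,0,1],
  [0,0,0,-5.3,0,0,1],
  [0,0,0,-5.3,0,0,1],
  [0,0,0,-5.3,0,0,1],
  [0,0,0,-5.3,0,0,1],
  [0,0,0,-5.3,0,0,1],
  [0,0,0,-5.3,0,0,1],
])

```text
time_s: 2.47
position: [0.5791, 0.1511, 0.3605]
tcp_rot: [[-1.0, 0.0, -0.001], [0.0, 1.0, 0.0], [0.001, 0.0, -1.0]]
force: [0.6, -0.5, 1.2]
opening: 1.0
grasp_force: 0.0
```

```bash
python3 - <<'E'
from h import *
st();im,K,T=cap("wrist","w2")
cv2.imwrite("pics/w2c.png",cv2.resize(im[:300],(800,375),interpolation=cv2.INTER_CUBIC))
E
```

```text
t 2.47 p [0.5791 0.1511 0.3605] yaw 179.99 F [ 0.6 -0.5  1.2] op 87.0 g 0.0 q [  4.  21.  75.   0.  84. -86.]
```

Call:
send_rows([
  [0,0,0,0,-11,0,1],
  [0,0,0,0,-11,0,1],
  [0,0,0,0,-11,0,1],
  [0,0,0,0,-11,0,1],
  [0,0,0,0,-11,0,1],
  [0,0,0,0,-11,0,1],
  [0,0,0,0,-11,0,1],
  [0,0,0,0,-11,0,1],
  [0,0,0,0,-11,0,1],
  [0,0,0,0,-11,0,1],
  [0,0,0,0,-11,0,1],
  [0,0,0,0,-11,0,1],
])

```text
time_s: 3.52
position: [0.5796, -0.178, 0.361]
tcp_rot: [[-1.0, -0.0, 0.0], [-0.0, 1.0, 0.001], [-0.0, 0.001, -1.0]]
force: [-0.1, -0.9, -1.1]
opening: 1.0
grasp_force: 0.0
```

```bash
python3 - <<'E'
from h import *
st();im,K,T=cap("wrist","w3")
cv2.imwrite("pics/w3c.png",cv2.resize(im[:300],(800,375),interpolation=cv2.INTER_CUBIC))
a=cv2.imread("pics/w2c.png");b=cv2.imread("pics/w3c.png")
cv2.imwrite("pics/both.png",cv2.resize(np.vstack([a,b]),(640,600)) if 0 else np.vstack([a[:300],b[:300]]))
E
```

```text
t 3.52 p [ 0.5796 -0.178   0.361 ] yaw -180.0 F [-0.1 -0.9 -1.1] op 87.0 g 0.0 q [ -28.   22.   74.    0.   84. -118.]
```

View pics/both.png

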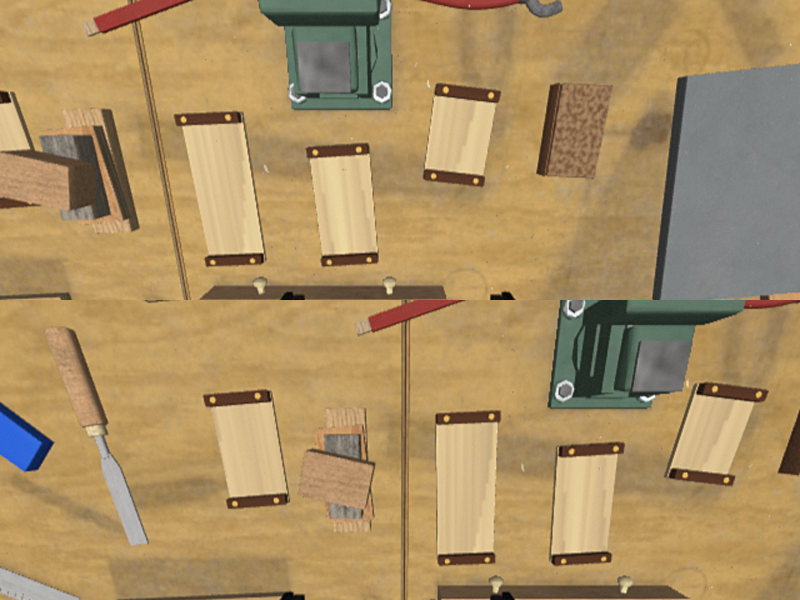

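Both views show all four cradles and the stack. In the w2 half, stops are at (208,117)-(235,260), (337,150)-(350,260) and (467,93)-(453,180). In the w3 half, the left cradle is at (238,97)-(257,200), and the stack's top block has corners (305,149), (375,160), (367,207), (300,192). The brass screws should give good features to triangulate.

```bash
cat > crad.py <<'E'
from h import *
# approx stop centres, 640-px image coords
S={"w2":{"A":[(208,117),(235,260)],"B":[(338,151),(350,260)],"C":[(467,93),(453,180)]},
   "w3":{"A":[(468,117),(467,259)],"B":[(591,149),(582,258)],"C":[(732,92),(701,177)],"D":[(238,97),(257,201)]},
   }
out={}
for n,d in S.items():
    im=cv2.imread(f"pics/{n}.png");hsv=cv2.cvtColor(im,cv2.COLOR_BGR2HSV)
    f=8
    for k,ps in d.items():
        for i,p in enumerate(ps):
            x,y=int(p[0]/1.25),int(p[1]/1.25)
            x0,y0=x-34,y-14
            roi=cv2.resize(im[y0:y0+28,x0:x0+68],None,fx=f,fy=f,interpolation=cv2.INTER_CUBIC).astype(float)
            dark=(roi.max(2)<120).astype(np.uint8)
            dark=cv2.morphologyEx(dark,cv2.MORPH_CLOSE,np.ones((29,29)))
            nb,L,st_,ce=cv2.connectedComponentsWithStats(dark)
            j=1+np.argmax(st_[1:,4]);m=(L==j)
            br=(m&(roi[:,:,2]>135)).astype(np.uint8)
            br[cv2.erode(m.astype(np.uint8),np.ones((9,9)))==0]=0
            nb,L,s2,c2=cv2.connectedComponentsWithStats(br)
            o=np.argsort(-s2[1:,4])[:2]+1
            c=sorted([((c2[q]+.5)/f-.5+[x0,y0]).round(2).tolist()+[int(s2[q,4])] for q in o])
            out[n,k,i]=c;print(n,k,i,c)
Kw={n:load(n) for n in("w2","w3")}
for k in "ABCD":
    pts=[]
    for i in(0,1):
        for j in(0,1):
            try:
                if k=="D": pts.append(pz(*Kw["w3"],out["w3",k,i][j][:2],.022))
                else: pts.append(tri([(*Kw[n],out[n,k,i][j][:2]) for n in("w2","w3")]))
            except Exception as e: print(k,i,j,e)
    pts=np.array(pts);print(k,pts.round(4).tolist())
    if len(pts)==4:
        a,b=pts[:2].mean(0),pts[2:].mean(0);d=b-a
        print(k,"centre",pts.mean(0).round(4),"len",np.linalg.norm(d).round(4),"ydir",np.degrees(np.arctan2(d[1],d[0])).round(2))
E
python3 crad.py
```

```text
w2 A 0 [[146.2, 92.59, 38], [193.04, 93.21, 233]]
w2 A 1 [[169.75, 209.43, 1023], [201.5, 208.2, 1029]]
w2 B 0 [[251.23, 119.02, 15], [251.88, 123.99, 24]]
w2 B 1 [[262.89, 209.43, 1019], [294.74, 207.4, 985]]
w2 C 0 [[356.31, 68.65, 21], [392.52, 73.26, 23]]
w2 C 1 [[346.19, 142.85, 16], [380.22, 146.78, 33]]
w3 A 0 [[356.81, 91.79, 14], [392.77, 95.48, 15]]
w3 A 1 [[357.34, 208.64, 975], [389.35, 207.42, 1007]]
w3 B 0 [[456.85, 120.82, 1210], [492.25, 118.55, 1218]]
w3 B 1 [[450.41, 208.59, 992], [482.54, 206.72, 959]]
w3 C 0 [[556.72, 70.96, 710], [606.58, 75.24, 1372]]
w3 C 1 [[534.73, 137.35, 524], [580.69, 143.66, 1186]]
w3 D 0 [[216.1, 75.82, 63], [216.81, 80.18, 17]]
w3 D 1 [[220.54, 159.92, 1155], [230.0, 158.48, 42]]
A [[0.4822, -0.1155, 0.0208], [0.4849, -0.0527, -0.0056], [0.6758, -0.1069, 0.0218], [0.6735, -0.0509, 0.0218]]
A centre [ 0.5791 -0.0815  0.0147] len 0.1917 ydir 1.55
B [[0.5241, 0.0463, 0.0223], [0.5216, 0.0621, 0.0947], [0.6757, 0.0564, 0.0216], [0.6722, 0.1123, 0.0213]]
B centre [0.5984 0.0693 0.04  ] len 0.1585 ydir 11.3
C [[0.4466, 0.2155, -0.0148], [0.4561, 0.2669, 0.0216], [0.5603, 0.2022, -0.0131], [0.5644, 0.2551, 0.0215]]
C centre [0.5069 0.2349 0.0038] len 0.1117 ydir -6.44
D [[0.4591, -0.3325, 0.022], [0.4654, -0.332, 0.022], [0.5895, -0.3383, 0.022], [0.587, -0.3224, 0.022]]
D centre [ 0.5252 -0.3313  0.022 ] len 0.126 ydir 0.85
```

```bash
python3 - <<'E'
s=open("crad.py").read()
a=s.index("            dark=(roi");b=s.index("            nb,L,s2,c2")
s=s[:a]+'''            dark=((roi.max(2)<115)).astype(np.uint8)
            nb,L,st_,ce=cv2.connectedComponentsWithStats(dark)
            j=1+np.argmax(st_[1:,4]);hull=cv2.convexHull(np.argwhere(L==j)[:,::-1].astype(np.int32))
            m=cv2.fillConvexPoly(np.zeros_like(dark),hull,1)
            m=cv2.erode(m,np.ones((15,15)))
            br=(m.astype(bool)&(roi[:,:,2]>125)).astype(np.uint8)
'''+s[b:]
open("crad.py","w").write(s)
E
python3 crad.py
```

```text
w2 A 0 [[146.32, 95.27, 1485], [181.89, 93.54, 1497]]
w2 A 1 [[169.74, 209.43, 1102], [201.51, 208.17, 1105]]
w2 B 0 [[251.74, 121.54, 1356], [286.52, 119.27, 1424]]
w2 B 1 [[262.86, 209.37, 1086], [294.73, 207.36, 1055]]
w2 C 0 [[356.2, 71.49, 1598], [392.35, 76.01, 1523]]
w2 C 1 [[346.39, 140.45, 1262], [380.26, 144.41, 1265]]
w3 A 0 [[356.81, 94.43, 1451], [392.72, 92.82, 1413]]
w3 A 1 [[357.36, 208.63, 1064], [389.37, 207.35, 1066]]
w3 B 0 [[456.86, 120.84, 1306], [492.24, 118.56, 1310]]
w3 B 1 [[450.42, 208.6, 1089], [453.73, 198.99, 13848]]
w3 C 0 [[571.47, 70.75, 1524], [606.58, 75.26, 1479]]
w3 C 1 [[547.69, 139.73, 1298], [580.68, 143.67, 1289]]
w3 D 0 [[169.68, 79.49, 1513], [205.59, 76.34, 1516]]
w3 D 1 [[187.46, 162.59, 1252], [220.56, 159.93, 1251]]
A [[0.4862, -0.1154, 0.0217], [0.4837, -0.0595, 0.0217], [0.6758, -0.1069, 0.0219], [0.6734, -0.0509, 0.0218]]
A centre [ 0.5798 -0.0832  0.0218] len 0.1898 ydir 2.59
B [[0.5261, 0.0467, 0.0214], [0.5225, 0.1026, 0.0218], [0.6757, 0.0564, 0.0217], [0.6962, 0.1048, -0.0702]]
B centre [ 0.6051  0.0776 -0.0013] len 0.1681 ydir 2.11
C [[0.4517, 0.2113, 0.0215], [0.4581, 0.2671, 0.0212], [0.5561, 0.1993, 0.0214], [0.5625, 0.2551, 0.0212]]
C centre [0.5071 0.2332 0.0213] len 0.1051 ydir -6.53
D [[0.4644, -0.4045, 0.022], [0.4599, -0.3487, 0.022], [0.594, -0.394, 0.022], [0.5895, -0.3383, 0.022]]
D centre [ 0.5269 -0.3714  0.022 ] len 0.13 ydir 4.58
```

Cradles measured, with stop tops coming out at z≈21.6 mm:
- 160: (0.580, −0.083), 2.6°
- 120: (0.599, 0.0795), 3.7°
- 75: (0.507, 0.233), −6.5°
- 100: (0.527, −0.371), 4.6°

The stop spacing confirms each length. Next I'll take close views of the stack.

Call:
send_rows([
  [0,0,0,-1.3,-0.4,3,1],
  [0,0,0,-1.3,-0.4,3,1],
  [0,0,0,-1.3,-0.4,3,1],
  [0,0,0,-1.3,-0.4,3,1],
  [0,0,0,-1.3,-0.4,3,1],
  [0,0,0,-1.3,-0.4,3,1],
])

```text
time_s: 4.07
position: [0.6196, -0.1915, 0.2726]
tcp_rot: [[-1.0, 0.001, 0.002], [0.001, 1.0, -0.001], [-0.002, -0.001, -1.0]]
force: [0.3, 0.1, 0.1]
opening: 0.998
grasp_force: 0.0
```

```bash
python3 - <<'E'
from h import *
st();cap("wrist","w4")
E
```

```text
t 4.07 p [ 0.6196 -0.1915  0.2726] yaw 179.96 F [0.3 0.1 0.1] op 86.8 g 0.0 q [ -27.   29.   75.   -0.   75. -117.]
```

Call:
send_rows([
  [0,0,0,0,-3.5,0,1],
  [0,0,0,0,-3.5,0,1],
  [0,0,0,0,-3.5,0,1],
  [0,0,0,0,-3.5,0,1],
  [0,0,0,0,-3.5,0,1],
  [0,0,0,0,-3.5,0,1],
])

```text
time_s: 4.62
position: [0.6188, -0.2962, 0.2722]
tcp_rot: [[-1.0, 0.002, 0.002], [0.002, 1.0, -0.0], [-0.002, -0.0, -1.0]]
force: [-0.5, 0.2, 0.5]
opening: 0.997
grasp_force: 0.0
```

```bash
python3 - <<'E'
from h import *
st();cap("wrist","w5")
o=[]
for n in("w4","w5"):
    im=cv2.imread(f"pics/{n}.png");K,T=load(n)
    u,v=proj(K,T,[.55,-.235,.06])[0].astype(int);x0,y0=max(0,u-60),max(0,v-85);print(n,x0,y0)
    o.append(cv2.resize(im[y0:y0+170,x0:x0+130],None,fx=3,fy=3,interpolation=cv2.INTER_CUBIC)[:510])
cv2.imwrite("pics/st.png",np.hstack(o));print(np.hstack(o).shape)
E
```

```text
t 4.62 p [ 0.6188 -0.2962  0.2722] yaw 179.9 F [-0.5  0.2  0.5] op 86.7 g 0.0 q [ -35.   33.   69.    0.   78. -125.]
w4 220 28
w5 308 29
(510, 780, 3)
```

View pics/st.png

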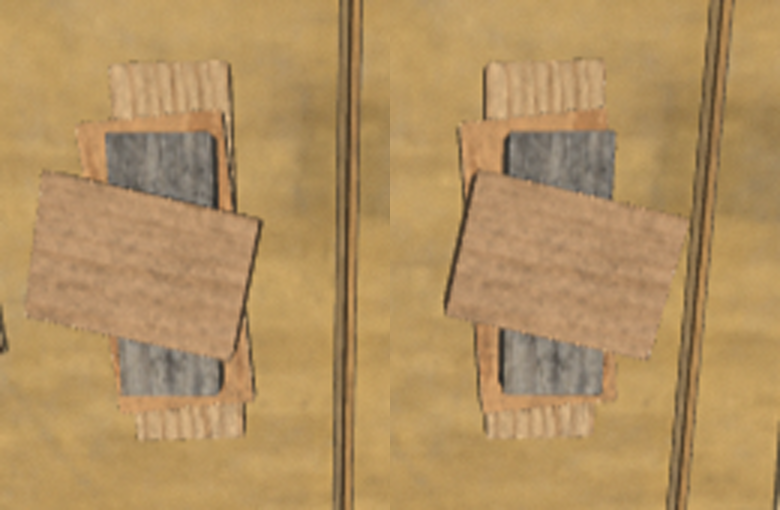

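Crop (3×): block top corners in the left view are (42,170), (262,218), (234,358), (25,316), and in the right view (479,171), (688,217), (648,358), (450,316). Grey, ply and plank ends are visible above and below it.

```bash
python3 - <<'E'
from h import *
O={"w4":(220,28,0),"w5":(308,29,390)}
# corner order TL TR BR BL
C={"block":(.108,[(42,170),(262,218),(234,358),(25,316)],[(479,171),(688,217),(648,358),(450,316)]),
"grey":(.068,[(106,132),(214,132),(221,396),(120,396)],[(509,131),(615,131),(603,396),(502,394)]),
"ply":(.038,[(77,124),(226,112),(254,401),(120,408)],[(459,124),(607,112),(617,400),(482,411)]),
"plank":(.02,[(110,62),(230,62),(244,435),(138,437)],[(486,62),(604,62),(588,436),(487,437)])}
f=lambda n,p:((p[0]-O[n][2]+.5)/3-.5+O[n][0],(p[1]+.5)/3-.5+O[n][1])
for k,(z,a,b) in C.items():
    t=np.array([tri([(*load("w4"),f("w4",p)),(*load("w5"),f("w5",q))]) for p,q in zip(a,b)])
    for nm,pts in(("tri",t),)+tuple((n,np.array([pz(*load(n),f(n,p),z) for p in pp])) for n,pp in(("w4",a),("w5",b))):
        # image down=+x
        TL,TR,BR,BL=pts
        c=pts.mean(0)
        d=(TR+BR-TL-BL) if k=="block" else (BL+BR-TL-TR)
        w=(TL+TR-BL-BR) if k=="block" else (TR+BR-TL-BL)
        print(k,nm,"c",c.round(4),"L",(np.linalg.norm(d)/2).round(4),"W",(np.linalg.norm(w)/2).round(4),"ang",np.degrees(np.arctan2(d[1],d[0])).round(2),np.degrees(np.arctan2(w[1],w[0])).round(2))
E
```

```text
block tri c [ 0.5516 -0.2433  0.1052] L 0.0749 W 0.0493 ang 77.99 168.26
block w4 c [ 0.5513 -0.2433  0.108 ] L 0.075 W 0.049 ang 78.43 167.85
block w5 c [ 0.5516 -0.2442  0.108 ] L 0.0726 W 0.0489 ang 78.23 168.62
grey tri c [ 0.5543 -0.241   0.0639] L 0.1003 W 0.0409 ang 0.11 89.83
grey w4 c [ 0.5543 -0.2405  0.068 ] L 0.0993 W 0.0406 ang -0.15 89.99
grey w5 c [ 0.5543 -0.2416  0.068 ] L 0.0993 W 0.0402 ang 0.46 89.34
ply tri c [ 0.5553 -0.2432  0.0337] L 0.1183 W 0.0602 ang 5.25 94.19
ply w4 c [ 0.5552 -0.2427  0.038 ] L 0.1169 W 0.0597 ang 4.93 93.63
ply w5 c [ 0.5559 -0.2438  0.038 ] L 0.1175 W 0.0594 ang 5.66 94.45
plank tri c [ 0.5537 -0.2407  0.0128] L 0.1609 W 0.05 ang 1.17 89.31
plank w4 c [ 0.553 -0.24   0.02 ] L 0.1579 W 0.0495 ang 1.14 90.55
plank w5 c [ 0.5536 -0.2418  0.02  ] L 0.1583 W 0.0478 ang 1.09 90.21
```

```bash
python3 - <<'E'
from h import *
st();print(rows([.5515,-.2435,.15],78.2),rows([.5515,-.2435,.0745],78.2))
K,T=load("w2")
for n,p,z in(("vise base",(392,108),.01),("vise baseL",(290,105),.01),("box",(215,287),.05),("boxR",(440,287),.05),("cork",(540,177),.0),):print(n,pz(K,T,(p[0]/1.25,p[1]/1.25),z).round(3))
# anvil corner heights: w2 (297,93)/(350,93) ; w3 (632,392-300)/(685,92)
for a,b in(((297,94),(632,92)),((350,94),(685,92))):print("anvil",tri([(*load("w2"),(a[0]/1.25,a[1]/1.25)),(*load("w3"),(b[0]/1.25,b[1]/1.25))]).round(3))
E
```

```text
t 4.67 p [ 0.6189 -0.2957  0.2719] yaw 179.95 F [ 0.3  0.9 -0.3] op 87.3 g 0.0 q [ -35.   33.   69.    0.   78. -125.]
[0.01, 0.01, 20.35, 2.25, 1.74, 4.06] [0.01, 0.01, 20.35, 2.26, 1.74, 6.58]
vise base [0.473 0.146 0.01 ]
vise baseL [0.469 0.017 0.01 ]
box [ 0.702 -0.094  0.05 ]
boxR [0.702 0.211 0.05 ]
cork [0.561 0.347 0.   ]
anvil [0.464 0.054 0.121]
anvil [0.464 0.106 0.121]
```

The vise anvil ends at x=0.464 at 121 mm height, and the toolbox front is at x≈0.70. Both are clear of the planned placings. Now over the block.

Call:
send_rows([
  [0,0,20.35,2.25,1.74,4,1],
  [0,0,20.35,2.25,1.74,4,1],
  [0,0,20.35,2.25,1.74,4,1],
  [0,0,20.35,2.25,1.74,4,1],
  [0,0,20.35,2.25,1.74,4,1],
  [0,0,20.35,2.25,1.74,4,1],
  [0,0,20.35,2.25,1.74,4,1],
  [0,0,20.35,2.25,1.74,4,1],
  [0,0,20.35,2.25,1.74,4,1],
  [0,0,20.35,2.25,1.74,4,1],
  [0,0,20.35,2.25,1.74,4,1],
  [0,0,20.35,2.25,1.74,4,1],
  [0,0,20.35,2.25,1.74,4,1],
  [0,0,20.35,2.25,1.74,4,1],
  [0,0,20.35,2.25,1.74,4,1],
  [0,0,20.35,2.25,1.74,4,1],
  [0,0,20.35,2.25,1.74,4,1],
  [0,0,20.35,2.25,1.74,4,1],
])

```text
time_s: 6.17
position: [0.5516, -0.2437, 0.151]
tcp_rot: [[0.203, 0.979, 0.0], [0.979, -0.203, -0.0], [-0.0, 0.0, -1.0]]
force: [-0.8, -0.1, 0.5]
opening: 1.002
grasp_force: 0.0
```

```bash
python3 - <<'E'
from h import *
st();print(rows([.5515,-.2435,.075],78.2));im,K,T=cap("wrist","w6")
cv2.imwrite("pics/w6c.png",im[100:400])
E
```

```text
t 6.17 p [ 0.5516 -0.2437  0.151 ] yaw 78.27 F [-0.8 -0.1  0.5] op 87.2 g 0.0 q [-34.  34.  89.   0.  57. -23.]
[0.01, 0.0, 0.01, 0.01, -0.01, 2.53]
```

View pics/w6c.png

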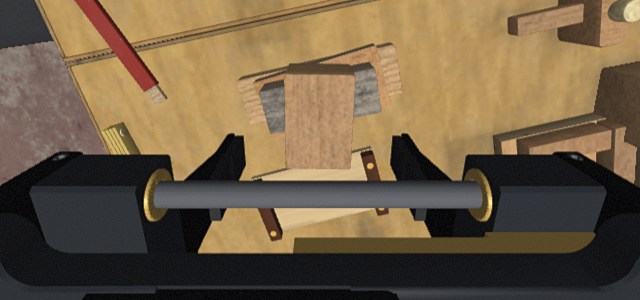

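The block spans columns 285–352, centred between the fingers and aligned with them. I'll descend and grip.

Call:
send_rows([
  [0,0,0,0,0,1.3,1],
  [0,0,0,0,0,2.2,1],
  [0,0,0,0,0,2.53,1],
  [0,0,0,0,0,2.53,1],
  [0,0,0,0,0,2.53,0],
  [0,0,0,0,0,2.53,0],
  [0,0,0,0,0,2.53,0],
  [0,0,0,0,0,2.53,0],
  [0,0,0,0,0,2.53,0],
  [0,0,0,0,0,2.53,0],
  [0,0,0,0,0,2.53,0],
  [0,0,0,0,0,2.53,0],
])

```text
time_s: 7.22
position: [0.5517, -0.2447, 0.0752]
tcp_rot: [[0.205, 0.979, 0.001], [0.979, -0.205, -0.0], [-0.0, 0.001, -1.0]]
force: [0.0, -0.3, 3.0]
opening: 0.575
grasp_force: 30.0
```

Call:
send_rows([
  [0,0,0,0,0,-0.5,0],
  [0,0,0,0,0,-1.5,0],
  [0,0,0,0,0,-2.7,0],
  [0,0,0,0,0,-4,0],
  [0,0,0,0,0,-5,0],
  [0,0,0,0,0,-5,0],
  [0,0,0,0,0,-5,0],
])

```text
time_s: 7.8
position: [0.5523, -0.2451, 0.2267]
tcp_rot: [[0.205, 0.979, 0.004], [0.979, -0.205, -0.003], [-0.002, 0.004, -1.0]]
force: [0.4, 0.2, -1.4]
opening: 0.572
grasp_force: 30.0
```

```bash
python3 - <<'E'
from h import *
st();print(rows([.507,.233,.16],173.5));
E
```

```text
t 7.8 p [ 0.5523 -0.2451  0.2267] yaw 78.16 F [ 0.4  0.2 -1.4] op 49.7 g 30.0 q [-35.  28.  85.  -0.  66. -23.]
[0.02, 0.06, -19.07, 15.29, -4.76, 2.18]
```

Call:
send_rows([
  [0,0,-19.07,15.3,-4.76,0,0],
  [0,0,-19.07,15.3,-4.76,0,0],
  [0,0,-19.07,15.3,-4.76,0,0],
  [0,0,-19.07,15.3,-4.76,0,0],
  [0,0,-19.07,15.3,-4.76,0,0],
  [0,0,-19.07,15.3,-4.76,0,0],
  [0,0,-19.07,15.3,-4.76,0,0],
  [0,0,-19.07,15.3,-4.76,0,0],
  [0,0,-19.07,15.3,-4.76,0,0],
  [0,0,-19.07,15.3,-4.76,0,0],
  [0,0,-19.07,15.3,-4.76,0,0],
  [0,0,-19.07,15.3,-4.76,0,0],
  [0,0,-19.07,15.3,-4.76,0,0],
  [0,0,-19.07,15.3,-4.76,0,0],
  [0,0,-19.07,15.3,-4.76,4.5,0],
  [0,0,-19.07,15.3,-4.76,4.5,0],
  [0,0,-19.07,15.3,-4.76,4.5,0],
  [0,0,-19.07,15.3,-4.76,4.5,0],
  [0,0,-19.07,15.3,-4.76,4.5,0],
  [0,0,-19.07,15.3,-4.76,4.5,0],
])

```text
time_s: 9.47
position: [0.5055, 0.2339, 0.0891]
tcp_rot: [[-0.994, 0.113, -0.002], [0.113, 0.994, -0.001], [0.002, -0.001, -1.0]]
force: [1.8, -0.0, -0.2]
opening: 0.575
grasp_force: 30.0
```

```bash
python3 - <<'E'
from h import *
st();print(rows([.507,.233,.0155],173.5));im,K,T=cap("wrist","w7")
cv2.imwrite("pics/w7c.png",im[50:350,120:520])
E
```

```text
t 9.47 p [0.5055 0.2339 0.0891] yaw 173.5 F [ 1.8 -0.  -0.2] op 50.1 g 30.0 q [ 13.  36.  98.  -0.  46. -70.]
[-0.01, -0.02, 0.0, -0.06, -0.02, 2.45]
```

View pics/w7c.png

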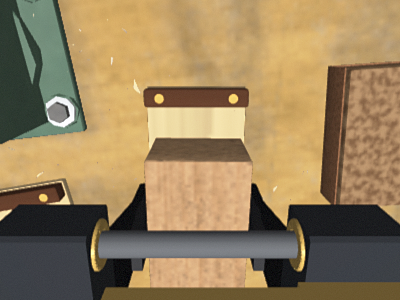

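The block hangs in line with cradle_75, with the near stop visible at (195,97) and equal margins left and right. I'll lower and release.

Call:
send_rows([
  [0,0,0,-0.05,0,1,0],
  [0,0,0,-0.05,0,1.8,0],
  [0,0,0,-0.05,0,2.2,0],
  [0,0,0,-0.05,0,2.35,0],
  [0,0,0,-0.05,0,2.45,0],
  [0,0,0,-0.05,0,2.45,0],
  [0,0,0,-0.05,0,2.45,0],
])

```text
time_s: 10.1
position: [0.5084, 0.2341, 0.0175]
tcp_rot: [[-0.994, 0.113, 0.002], [0.113, 0.994, 0.001], [-0.002, 0.001, -1.0]]
force: [0.2, 0.2, -0.9]
opening: 0.57
grasp_force: 30.0
```

Call:
send_rows([
  [0,0,0,0,0,0,1],
  [0,0,0,0,0,0,1],
  [0,0,0,0,0,0,1],
  [0,0,0,0,0,0,1],
  [0,0,0,0,0,0,1],
  [0,0,0,0,0,-0.7,1],
  [0,0,0,0,0,-1.5,1],
  [0,0,0,0,0,-3,1],
  [0,0,0,0,0,-5,1],
  [0,0,0,0,0,-7,1],
  [0,0,0,0,0,-7,1],
  [0,0,0,0,0,-7,1],
])

```text
time_s: 11.1
position: [0.5123, 0.2353, 0.2347]
tcp_rot: [[-0.993, 0.113, 0.017], [0.113, 0.994, 0.004], [-0.016, 0.006, -1.0]]
force: [0.5, 0.8, 0.7]
opening: 0.999
grasp_force: 0.0
```

```bash
python3 - <<'E'
from h import *
st();print(rows([.5543,-.241,.225],180.2),rows([.5543,-.241,.15],180.2));im,K,T=cap("wrist","w8")
cv2.imwrite("pics/w8c.png",im[50:350,120:520])
E
```

```text
t 11.1 p [0.5123 0.2353 0.2347] yaw 173.52 F [0.5 0.8 0.7] op 86.9 g 0.0 q [ 13.  24.  91.   0.  64. -70.]
[0.06, 0.19, -1.33, -3.18, -15.62, 0.28] [0.06, 0.19, -1.33, -3.14, -15.63, 2.78]
```

View pics/w8c.png

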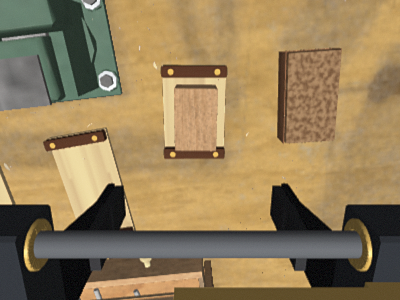

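Block sits between the stops, with its top face around (174..217, 87..152). I'll check it numerically against the cradle.

```bash
python3 - <<'E'
from h import *
K,T=load("w8")
c=np.array([.5071,.2332]);a=np.radians(-6.5);u=np.array([np.cos(a),np.sin(a)]);v=np.array([-u[1],u[0]])
for nm,z,ps in(("block",.048,[(176,88),(217,87),(217,151),(174,151)]),("screws",.0217,[(171,72),(220,72),(172,154),(220,154)])):
    P=np.array([pz(K,T,(x+120,y+50),z)[:2] for x,y in ps])-c
    print(nm,(P@u*1e3).round(1),(P@v*1e3).round(1))
E
```

```text
block [-36.5 -37.6  39.1  39. ] [-19.6  26.8  28.4 -23.6]
screws [-51.9 -52.   52.4  52.5] [-26.8  31.8 -28.4  34.4]
```

The block is centred to within about 1 mm. Next is the grey piece.

Call:
send_rows([
  [0,0.2,-1.3,-3.2,-15.6,0.3,1],
  [0,0.2,-1.3,-3.2,-15.6,0.3,1],
  [0,0.2,-1.3,-3.2,-15.6,0.3,1],
  [0,0.2,-1.3,-3.2,-15.6,0.3,1],
  [0,0.2,-1.3,-3.2,-15.6,0.3,1],
  [0,0.2,-1.3,-3.2,-15.6,0.3,1],
  [0,0.2,-1.3,-3.2,-15.6,0.3,1],
  [0,0.2,-1.3,-3.2,-15.6,0.3,1],
  [0,0.2,-1.3,-3.2,-15.6,0.3,1],
  [0,0.2,-1.3,-3.2,-15.6,0.3,1],
  [0,0.2,-1.3,-3.2,-15.6,2.8,1],
  [0,0.2,-1.3,-3.2,-15.6,2.8,1],
  [0,0.2,-1.3,-3.2,-15.6,2.8,1],
  [0,0.2,-1.3,-3.2,-15.6,2.8,1],
  [0,0.2,-1.3,-3.2,-15.6,2.8,1],
  [0,0.2,-1.3,-3.2,-15.6,2.8,1],
  [0,0.2,-1.3,-3.2,-15.6,2.8,1],
])

```text
time_s: 12.57
position: [0.5506, -0.2406, 0.1437]
tcp_rot: [[-1.0, -0.002, -0.016], [-0.002, 1.0, 0.0], [0.016, 0.0, -1.0]]
force: [0.1, 0.1, -0.1]
opening: 0.999
grasp_force: 0.0
```

```bash
python3 - <<'E'
from h import *
st();print(rows([.5543,-.241,.044],180.1));im,K,T=cap("wrist","w9")
cv2.imwrite("pics/w9c.png",cv2.resize(im[20:220,220:420],(600,600)))
E
```

```text
t 12.57 p [ 0.5506 -0.2406  0.1437] yaw -179.88 F [ 0.1  0.1 -0.1] op 86.9 g 0.0 q [ -34.   34.   89.   -1.   57. -124.]
[0.0, -0.18, 0.0, -0.18, -0.02, 3.32]
```

View pics/w9c.png

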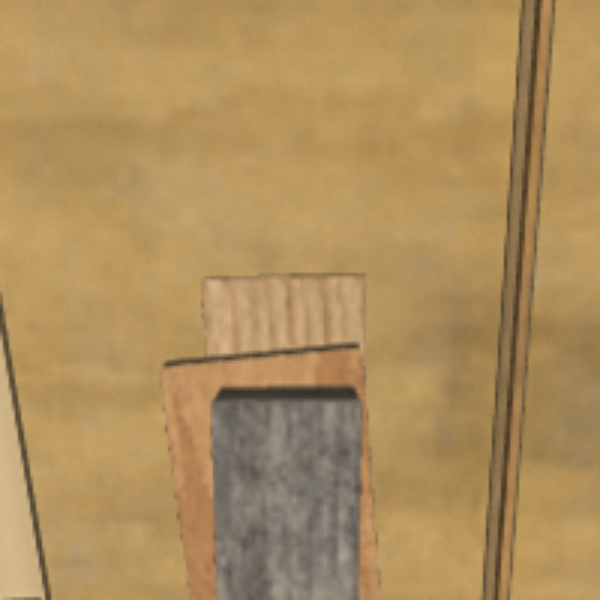

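The grey piece is undisturbed, with its near end at (213..360, 398) centred on the tool axis. I'll descend and grip.

Call:
send_rows([
  [0,-0.18,0,-0.15,0,1.2,1],
  [0,-0.18,0,-0.15,0,2.2,1],
  [0,-0.18,0,-0.15,0,3,1],
  [0,-0.18,0,-0.15,0,3.3,1],
  [0,-0.18,0,-0.15,0,3.3,1],
  [0,-0.18,0,-0.15,0,3.3,1],
  [0,-0.18,0,-0.15,0,3.3,0],
  [0,-0.18,0,-0.15,0,3.3,0],
  [0,-0.18,0,-0.15,0,3.3,0],
  [0,-0.18,0,-0.15,0,3.3,0],
  [0,-0.18,0,-0.15,0,3.3,0],
  [0,-0.18,0,-0.15,0,3.3,0],
  [0,-0.18,0,-0.15,0,3.3,0],
  [0,-0.18,0,-0.15,0,3.3,0],
  [0,-0.18,0,-0.15,0,3.3,0],
])

```text
time_s: 13.87
position: [0.5525, -0.2419, 0.0431]
tcp_rot: [[-1.0, -0.0, -0.002], [-0.0, 1.0, 0.001], [0.002, 0.001, -1.0]]
force: [-1.0, -0.2, 0.5]
opening: 0.461
grasp_force: 30.0
```

```bash
python3 -c "
from h import *
st()"
```

```text
t 13.87 p [ 0.5525 -0.2419  0.0431] yaw -180.0 F [-1.  -0.2  0.5] op 40.1 g 30.0 q [ -34.   43.   93.   -0.   45. -124.]
```

Call:
send_rows([
  [0,0,0,0,0,-0.5,0],
  [0,0,0,0,0,-1.2,0],
  [0,0,0,0,0,-2.2,0],
  [0,0,0,0,0,-3,0],
  [0,0,0,0,0,-3,0],
  [0,0,0,0,0,-3,0],
])

```text
time_s: 14.37
position: [0.5535, -0.2425, 0.1344]
tcp_rot: [[-1.0, -0.0, 0.001], [-0.0, 1.0, -0.001], [-0.001, -0.001, -1.0]]
force: [-0.1, 0.6, -1.3]
opening: 0.456
grasp_force: 30.0
```

```bash
python3 -c "
from h import *
st();print(rows([.527,-.3714,.13],184.6))"
```

```text
t 14.37 p [ 0.5535 -0.2425  0.1344] yaw -179.99 F [-0.1  0.6 -1.3] op 39.7 g 30.0 q [ -34.   35.   90.   -0.   55. -124.]
[-0.01, 0.01, -0.92, 0.88, -4.3, 0.15]
```

Call:
send_rows([
  [0,0,-0.92,0.95,-4.3,0,0],
  [0,0,-0.92,0.95,-4.3,0,0],
  [0,0,-0.92,0.95,-4.3,0,0],
  [0,0,-0.92,0.95,-4.3,0,0],
  [0,0,-0.92,0.95,-4.3,1,0],
  [0,0,-0.92,0.95,-4.3,2,0],
  [0,0,-0.92,0.95,-4.3,2,0],
  [0,0,-0.92,0.95,-4.3,2,0],
  [0,0,-0.92,0.95,-4.3,2,0],
])

```text
time_s: 15.12
position: [0.5242, -0.3707, 0.0728]
tcp_rot: [[-0.997, -0.081, -0.002], [-0.081, 0.997, 0.002], [0.002, 0.002, -1.0]]
force: [-0.3, -0.3, -0.6]
opening: 0.459
grasp_force: 30.0
```

```bash
python3 -c "
from h import *
st();print(rows([.5251,-.3714,.0135],184.6))"
```

```text
t 15.12 p [ 0.5242 -0.3707  0.0728] yaw -175.38 F [-0.3 -0.3 -0.6] op 39.9 g 30.0 q [ -45.   42.   86.   -0.   52. -140.]
[0.02, -0.02, 0.0, -0.03, -0.03, 1.98]
```

Call:
send_rows([
  [0,0,0,-0.03,-0.03,0.8,0],
  [0,0,0,-0.03,-0.03,1.4,0],
  [0,0,0,-0.03,-0.03,1.75,0],
  [0,0,0,-0.03,-0.03,1.9,0],
  [0,0,0,-0.03,-0.03,1.98,0],
  [0,0,0,-0.03,-0.03,1.98,0],
  [0,0,0,-0.03,-0.03,1.98,0],
  [0,0,0,-0.03,-0.03,1.98,0],
  [0,0,0,-0.03,-0.03,1.98,0],
])

```text
time_s: 15.87
position: [0.5255, -0.3722, 0.0146]
tcp_rot: [[-0.997, -0.08, -0.001], [-0.08, 0.997, -0.0], [0.001, -0.0, -1.0]]
force: [0.2, -0.2, -0.9]
opening: 0.458
grasp_force: 30.0
```

Call:
send_rows([
  [0,0,0,0,0,0,1],
  [0,0,0,0,0,0,1],
  [0,0,0,0,0,0,1],
  [0,0,0,0,0,0,1],
  [0,0,0,0,0,0,1],
  [0,0,0,0,0,-0.7,1],
  [0,0,0,0,0,-1.5,1],
  [0,0,0,0,0,-3,1],
  [0,0,0,0,0,-5,1],
  [0,0,0,0,0,-7,1],
  [0,0,0,0,0,-7,1],
  [0,0,0,0,0,-7,1],
  [0,0,0,0,0,-7,1],
  [0,0,0,0,0,-7,1],
])

```text
time_s: 17.03
position: [0.5249, -0.3714, 0.2232]
tcp_rot: [[-0.997, -0.08, -0.002], [-0.08, 0.997, 0.002], [0.002, 0.002, -1.0]]
force: [-0.0, 0.9, -0.5]
opening: 0.999
grasp_force: 0.0
```

```bash
python3 - <<'E'
from h import *
st();print(rows([.5555,-.243,.12],185.2));im,K,T=cap("wrist","w10")
cv2.imwrite("pics/w10c.png",cv2.resize(im[30:250,200:460],None,fx=2.7,fy=2.7))
E
```

```text
t 17.03 p [ 0.5249 -0.3714  0.2232] yaw -175.4 F [-0.   0.9 -0.5] op 86.9 g 0.0 q [ -45.   32.   79.   -0.   69. -140.]
[0.02, -0.03, -0.12, -1.37, 4.18, 3.45]
```

View pics/w10c.png

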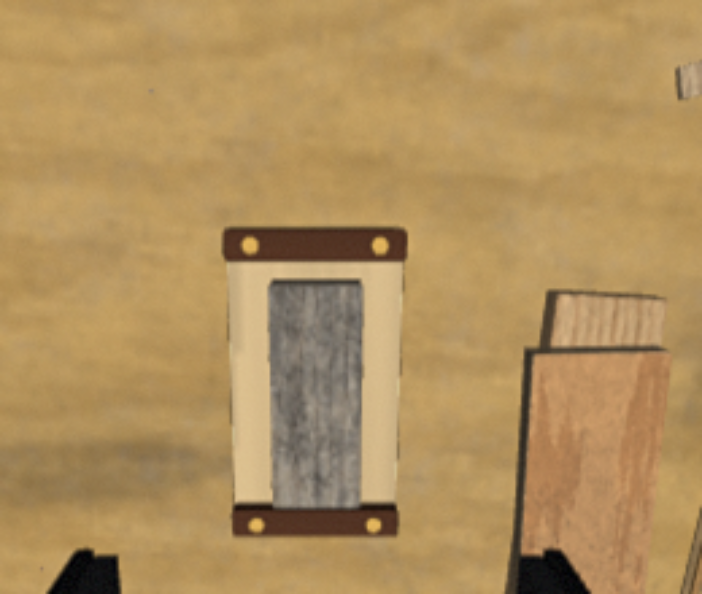

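The grey piece is seated flat and centred: base at columns 230–402, piece at 270–362. The ply and plank are undisturbed. Next is the ply.

Call:
send_rows([
  [0,0,-0.12,-1.37,4.18,0,1],
  [0,0,-0.12,-1.37,4.18,0,1],
  [0,0,-0.12,-1.37,4.18,1,1],
  [0,0,-0.12,-1.37,4.18,2.2,1],
  [0,0,-0.12,-1.37,4.18,3.4,1],
  [0,0,-0.12,-1.37,4.18,4.5,1],
  [0,0,-0.12,-1.37,4.18,5.5,1],
  [0,0,-0.12,-1.37,4.18,5.5,1],
  [0,0,-0.12,-1.37,4.18,5.5,1],
  [0,0,-0.12,-1.37,4.18,5.5,1],
  [0,0,-0.12,-1.37,4.18,5.5,1],
])

```text
time_s: 18.0
position: [0.5571, -0.2444, 0.0604]
tcp_rot: [[-0.996, -0.09, 0.001], [-0.09, 0.996, -0.001], [-0.001, -0.001, -1.0]]
force: [-1.2, 0.5, 0.3]
opening: 1.0
grasp_force: 0.0
```

```bash
python3 -c "
from h import *
st();print(rows([.5555,-.243,.0225],185.2))"
```

```text
t 18.0 p [ 0.5571 -0.2444  0.0604] yaw -174.81 F [-1.2  0.5  0.3] op 87.0 g 0.0 q [ -34.   41.   92.   -0.   47. -129.]
[-0.01, 0.01, -0.0, 0.05, 0.05, 1.26]
```

Call:
send_rows([
  [0,0,0,0.05,0.05,0.6,1],
  [0,0,0,0.05,0.05,1,1],
  [0,0,0,0.05,0.05,1.2,1],
  [0,0,0,0.05,0.05,1.26,1],
  [0,0,0,0.05,0.05,1.26,1],
  [0,0,0,0.05,0.05,1.26,1],
  [0,0,0,0.05,0.05,1.26,0],
  [0,0,0,0.05,0.05,1.26,0],
  [0,0,0,0.05,0.05,1.26,0],
  [0,0,0,0.05,0.05,1.26,0],
  [0,0,0,0.05,0.05,1.26,0],
  [0,0,0,0.05,0.05,1.26,0],
  [0,0,0,0.05,0.05,1.26,0],
])

```text
time_s: 19.08
position: [0.5545, -0.2423, 0.0211]
tcp_rot: [[-0.996, -0.091, -0.001], [-0.091, 0.996, 0.0], [0.001, 0.001, -1.0]]
force: [-0.3, -0.2, 1.7]
opening: 0.686
grasp_force: 30.0
```

```bash
python3 -c "
from h import *
st()"
```

```text
t 19.08 p [ 0.5545 -0.2423  0.0211] yaw -174.79 F [-0.3 -0.2  1.7] op 59.7 g 30.0 q [ -34.   45.   93.   -0.   43. -129.]
```

Call:
send_rows([
  [0,0,0,0,0,-0.3,0],
  [0,0,0,0,0,-0.8,0],
  [0,0,0,0,0,-1.6,0],
  [0,0,0,0,0,-2.4,0],
  [0,0,0,0,0,-3.2,0],
  [0,0,0,0,0,-4,0],
  [0,0,0,0,0,-4,0],
  [0,0,0,0,0,-4,0],
])

```text
time_s: 19.75
position: [0.5552, -0.2425, 0.1426]
tcp_rot: [[-0.996, -0.091, 0.001], [-0.091, 0.996, -0.001], [-0.001, -0.001, -1.0]]
force: [0.3, 0.1, -1.7]
opening: 0.682
grasp_force: 30.0
```

```bash
python3 -c "
from h import *
st();print(rows([.5991,.0795,.143],183.7))"
```

```text
t 19.75 p [ 0.5552 -0.2425  0.1426] yaw -174.79 F [ 0.3  0.1 -1.7] op 59.3 g 30.0 q [ -34.   34.   89.   -0.   56. -129.]
[-0.01, 0.01, 0.3, -2.43, 10.56, -0.02]
```

Call:
send_rows([
  [0,0,0.3,-2.4,10.56,0,0],
  [0,0,0.3,-2.4,10.56,0,0],
  [0,0,0.3,-2.4,10.56,0,0],
  [0,0,0.3,-2.4,10.56,0,0],
  [0,0,0.3,-2.4,10.56,0,0],
  [0,0,0.3,-2.4,10.56,0,0],
  [0,0,0.3,-2.4,10.56,0,0],
  [0,0,0.3,-2.4,10.56,0,0],
  [0,0,0.3,-2.4,10.56,0,0],
  [0,0,0.3,-2.4,10.56,0,0],
  [0,0,0.3,-2.4,10.56,1,0],
  [0,0,0.3,-2.4,10.56,2,0],
  [0,0,0.3,-2.4,10.56,3,0],
  [0,0,0.3,-2.4,10.56,3,0],
  [0,0,0.3,-2.4,10.56,3,0],
  [0,0,0.3,-2.4,10.56,3,0],
  [0,0,0.3,-2.4,10.56,3,0],
  [0,0,0.3,-2.4,10.56,3,0],
])

```text
time_s: 21.25
position: [0.5988, 0.0795, 0.0531]
tcp_rot: [[-0.998, -0.064, 0.002], [-0.064, 0.998, 0.001], [-0.002, 0.001, -1.0]]
force: [-0.8, -0.4, -0.6]
opening: 0.688
grasp_force: 30.0
```

```bash
python3 -c "
from h import *
st();print(rows([.5981,.0795,.0095],183.7))"
```

```text
t 21.25 p [0.5988 0.0795 0.0531] yaw -176.32 F [-0.8 -0.4 -0.6] op 59.8 g 30.0 q [ -3.  42.  92.   0.  46. -97.]
[0.01, 0.02, -0.0, 0.03, -0.0, 1.45]
```

Call:
send_rows([
  [0,0,0,0.02,0,0.6,0],
  [0,0,0,0.02,0,1,0],
  [0,0,0,0.02,0,1.25,0],
  [0,0,0,0.02,0,1.38,0],
  [0,0,0,0.02,0,1.42,0],
  [0,0,0,0.02,0,1.42,0],
  [0,0,0,0.02,0,1.42,0],
  [0,0,0,0.02,0,1.42,0],
  [0,0,0,0.02,0,1.42,0],
])

```text
time_s: 22.0
position: [0.5965, 0.08, 0.009]
tcp_rot: [[-0.998, -0.065, -0.002], [-0.065, 0.998, 0.001], [0.002, 0.001, -1.0]]
force: [-1.4, 0.2, 4.3]
opening: 0.689
grasp_force: 30.0
```

Call:
send_rows([
  [0,0,0,0,0,0,1],
  [0,0,0,0,0,0,1],
  [0,0,0,0,0,0,1],
  [0,0,0,0,0,0,1],
  [0,0,0,0,0,0,1],
  [0,0,0,0,0,-0.7,1],
  [0,0,0,0,0,-1.5,1],
  [0,0,0,0,0,-3,1],
  [0,0,0,0,0,-5,1],
  [0,0,0,0,0,-7,1],
  [0,0,0,0,0,-7,1],
  [0,0,0,0,0,-7,1],
  [0,0,0,0,0,-7,1],
  [0,0,0,0,0,-7,1],
])

```text
time_s: 23.17
position: [0.5963, 0.0797, 0.2181]
tcp_rot: [[-0.998, -0.065, -0.003], [-0.065, 0.998, 0.001], [0.003, 0.001, -1.0]]
force: [-1.2, -0.2, -1.1]
opening: 1.0
grasp_force: 0.0
```

```bash
python3 - <<'E'
from h import *
st();print(rows([.5535,-.241,.06],181.1));im,K,T=cap("wrist","w11")
cv2.imwrite("pics/w11c.png",cv2.resize(im[30:250,60:420],None,fx=2.2,fy=2.2))
E
```

```text
t 23.17 p [0.5963 0.0797 0.2181] yaw -176.3 F [-1.2 -0.2 -1.1] op 87.0 g 0.0 q [ -3.  29.  86.   0.  66. -97.]
[0.01, -0.03, 0.52, 2.1, -10.58, 5.26]
```

View pics/w11c.png

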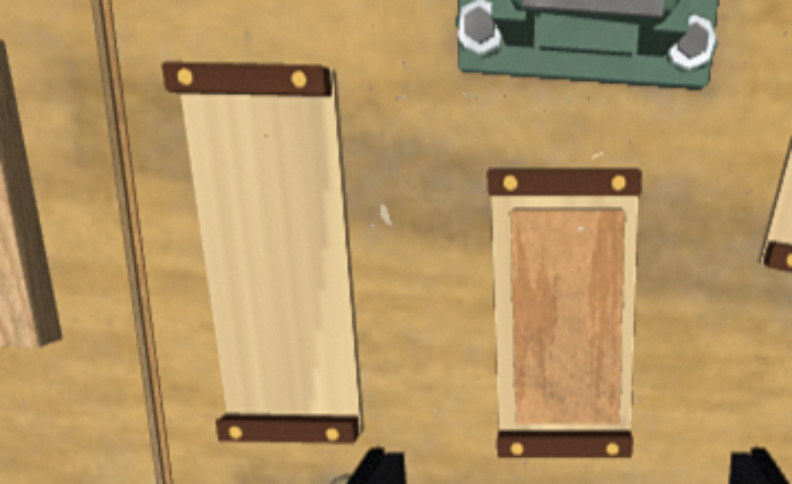

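The ply is seated: piece at 510–625 within base 495–637, with both end gaps visible. Next is the plank.

Call:
send_rows([
  [0,0,0.52,2.1,-10.6,0,1],
  [0,0,0.52,2.1,-10.6,0,1],
  [0,0,0.52,2.1,-10.6,0,1],
  [0,0,0.52,2.1,-10.6,0,1],
  [0,0,0.52,2.1,-10.6,0,1],
  [0,0,0.52,2.1,-10.6,0,1],
  [0,0,0.52,2.1,-10.6,0,1],
  [0,0,0.52,2.1,-10.6,1,1],
  [0,0,0.52,2.1,-10.6,2,1],
  [0,0,0.52,2.1,-10.6,3,1],
  [0,0,0.52,2.1,-10.6,4,1],
  [0,0,0.52,2.1,-10.6,5,1],
  [0,0,0.52,2.1,-10.6,5.5,1],
  [0,0,0.52,2.1,-10.6,5.5,1],
  [0,0,0.52,2.1,-10.6,5.5,1],
  [0,0,0.52,2.1,-10.6,5.5,1],
  [0,0,0.52,2.1,-10.6,5.5,1],
])

```text
time_s: 24.63
position: [0.5552, -0.242, 0.0543]
tcp_rot: [[-1.0, -0.019, -0.0], [-0.019, 1.0, -0.0], [0.0, -0.0, -1.0]]
force: [0.9, -0.6, -0.1]
opening: 1.001
grasp_force: 0.0
```

```bash
python3 - <<'E'
from h import *
st();print(rows([.5535,-.241,.004],181.1));im,K,T=cap("wrist","w12")
cv2.imwrite("pics/w12c.png",im[60:400,120:520])
E
```

```text
t 24.63 p [ 0.5552 -0.242   0.0543] yaw -178.88 F [ 0.9 -0.6 -0.1] op 87.1 g 0.0 q [ -34.   42.   92.   -0.   46. -125.]
[-0.0, -0.0, 0.0, 0.05, 0.03, 1.68]
```

View pics/w12c.png

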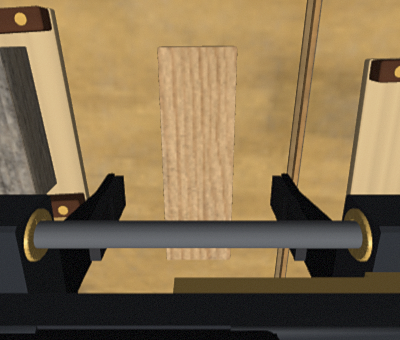

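The plank lies straight between the fingers, ends at rows 46 and 260 of the crop. I'll check its lengthwise centre and then grip.

```bash
python3 - <<'E'
from h import *
K,T=load("w12")
a=(pz(K,T,(120+198,106),.02));b=pz(K,T,(120+199,320),.02);print(a.round(4),b.round(4),((a+b)/2).round(4))
E
```

```text
[ 0.4736 -0.2421  0.02  ] [ 0.633 -0.238  0.02 ] [ 0.5533 -0.24    0.02  ]
```

Call:
send_rows([
  [0,0,0,0.05,0.03,0.8,1],
  [0,0,0,0.05,0.03,1.3,1],
  [0,0,0,0.05,0.03,1.55,1],
  [0,0,0,0.05,0.03,1.65,1],
  [0,0,0,0.05,0.03,1.65,1],
  [0,0,0,0.05,0.03,1.65,1],
  [0,0,0,0.05,0.03,1.65,0],
  [0,0,0,0.05,0.03,1.65,0],
  [0,0,0,0.05,0.03,1.65,0],
  [0,0,0,0.05,0.03,1.65,0],
  [0,0,0,0.05,0.03,1.65,0],
  [0,0,0,0.05,0.03,1.65,0],
  [0,0,0,0.05,0.03,1.65,0],
  [0,0,0,0.05,0.03,1.65,0],
])

```text
time_s: 25.85
position: [0.5528, -0.2407, 0.0039]
tcp_rot: [[-1.0, -0.019, -0.002], [-0.019, 1.0, 0.001], [0.002, 0.001, -1.0]]
force: [-0.1, -0.6, 0.5]
opening: 0.573
grasp_force: 30.0
```

Call:
send_rows([
  [0,0,0,0,0,-0.3,0],
  [0,0,0,0,0,-0.8,0],
  [0,0,0,0,0,-1.6,0],
  [0,0,0,0,0,-2.5,0],
  [0,0,0,0,0,-2.5,0],
  [0,0,0,0,0,-2.5,0],
])

```text
time_s: 26.35
position: [0.5539, -0.2413, 0.0806]
tcp_rot: [[-1.0, -0.019, 0.001], [-0.019, 1.0, -0.001], [-0.001, -0.001, -1.0]]
force: [-0.1, 1.4, -1.5]
opening: 0.572
grasp_force: 30.0
```

```bash
python3 -c "
from h import *
st();print(rows([.58,-.0832,.06],182.6))"
```

```text
t 26.35 p [ 0.5539 -0.2413  0.0806] yaw -178.89 F [-0.1  1.4 -1.5] op 49.8 g 30.0 q [ -34.   39.   92.   -0.   49. -125.]
[-0.01, 0.02, -0.3, -0.97, 5.25, 0.68]
```

Call:
send_rows([
  [0,0,-0.3,-0.95,5.25,0,0],
  [0,0,-0.3,-0.95,5.25,0,0],
  [0,0,-0.3,-0.95,5.25,0,0],
  [0,0,-0.3,-0.95,5.25,0,0],
  [0,0,-0.3,-0.95,5.25,0,0],
  [0,0,-0.3,-0.95,5.25,0,0],
  [0,0,-0.3,-0.95,5.25,0.8,0],
  [0,0,-0.3,-0.95,5.25,1,0],
  [0,0,-0.3,-0.95,5.25,1,0],
  [0,0,-0.3,-0.95,5.25,1,0],
  [0,0,-0.3,-0.95,5.25,1,0],
])

```text
time_s: 27.27
position: [0.5784, -0.0837, 0.0491]
tcp_rot: [[-0.999, -0.044, -0.002], [-0.044, 0.999, 0.001], [0.001, 0.001, -1.0]]
force: [-0.4, -0.1, -1.7]
opening: 0.573
grasp_force: 30.0
```

```bash
python3 -c "
from h import *
st();print(rows([.5793,-.0832,.012],182.6))"
```

```text
t 27.27 p [ 0.5784 -0.0837  0.0491] yaw -177.48 F [-0.4 -0.1 -1.7] op 49.9 g 30.0 q [ -19.   41.   95.    0.   44. -112.]
[0.01, -0.02, -0.02, -0.03, 0.01, 1.24]
```

Call:
send_rows([
  [0,0,0,-0.02,0.02,0.5,0],
  [0,0,0,-0.02,0.02,0.9,0],
  [0,0,0,-0.02,0.02,1.1,0],
  [0,0,0,-0.02,0.02,1.18,0],
  [0,0,0,-0.02,0.02,1.23,0],
  [0,0,0,-0.02,0.02,1.23,0],
  [0,0,0,-0.02,0.02,1.23,0],
  [0,0,0,-0.02,0.02,1.23,0],
  [0,0,0,-0.02,0.02,1.23,0],
])

```text
time_s: 28.02
position: [0.5791, -0.082, 0.0123]
tcp_rot: [[-0.999, -0.046, -0.001], [-0.046, 0.999, 0.001], [0.001, 0.001, -1.0]]
force: [0.2, 0.1, -1.6]
opening: 0.569
grasp_force: 30.0
```

Call:
send_rows([
  [0,0,0,0,0,0,1],
  [0,0,0,0,0,0,1],
  [0,0,0,0,0,0,1],
  [0,0,0,0,0,0,1],
  [0,0,0,0,0,0,1],
  [0,0,0,0,0,-0.7,1],
  [0,0,0,0,0,-1.5,1],
  [0,0,0,0,0,-3,1],
  [0,0,0,0,0,-5,1],
  [0,0,0,0,0,-7,1],
  [0,0,0,0,0,-9,1],
  [0,0,0,0,0,-10,1],
  [0,0,0,0,0,-10,1],
  [0,0,0,0,0,-10,1],
  [0,0,0,0,0,-10,1],
])

```text
time_s: 29.27
position: [0.5812, -0.0828, 0.3161]
tcp_rot: [[-0.999, -0.046, 0.007], [-0.046, 0.999, -0.002], [-0.007, -0.002, -1.0]]
force: [0.1, 0.1, 0.2]
opening: 1.0
grasp_force: 0.0
```

```bash
python3 - <<'E'
from h import *
st();im,K,T=cap("wrist","w13")
cv2.imwrite("pics/w13c.png",cv2.resize(im[20:300],(800,350)))
E
```

```text
t 29.27 p [ 0.5812 -0.0828  0.3161] yaw -177.39 F [0.1 0.1 0.2] op 87.0 g 0.0 q [ -19.   22.   81.    0.   77. -112.]
```

View pics/w13c.png

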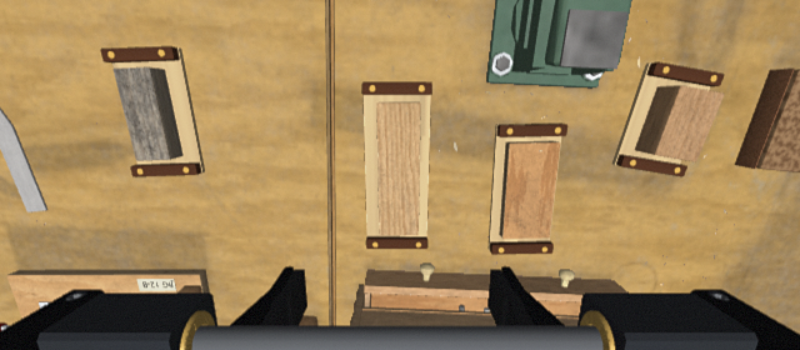

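All four pieces sit flat in their own cradles, the plank at columns 377–421 within base 364–431. The cork block has not moved and the gripper is clear. Handing in.

```bash
python3 -c "
from rig import bot
print(bot.hand_in())"
```

```text
the job is handed in; nothing more can be done
None
```

I took the stack apart from the top down and laid each of the four offcuts flat in its own cradle, left the cork sanding block alone, and handed the job in at about 29 s; the final camera view showed all four seated between their stops, and no verdict came back.

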